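# Slide a freshly trimmed box down the drying lane

## Task

The side mouldings of the taped box on the open end of the drying board are freshly glued and still wet. Push it gently with the fingertips, without gripping or lifting it, down the empty lane between the two metal rails until its leading end is flush against the wooden end stop. Nothing may touch the mouldings or the two rails of that lane, and everything else stays where it is.

Things in the scene. Friction and masses are not known exactly. Their poses are not given: they have to be found in the camera images.
- box: white lidded box, 120 mm long (its x), 70 wide (y; 78 over its mouldings), 60 high, about 0.36 kg, with two bands of masking tape, loose and askew on the board's bare end before the empty lane. Sides above the mouldings are bare and may be touched; both end faces are plain over their full height. Origin at the centre of its underside, z up, +x roughly down the lane.
- box_trim_left: wet dark brown moulding along the foot of the box's +y long side, part of the box: 110 x 4 x 18 mm high (ends 5 mm short of the corners), sticking out 4 mm, from 3 to 21 mm above the box's underside; origin at the middle of its lower edge
- box_trim_right: the same wet moulding on the box's -y long side: sticks out 4 mm, from 3 to 21 mm above the box's underside; origin at the middle of its lower edge
- board: plywood drying board fixed to the table, 18 mm thick. Origin on the table, z up; +x points down its two lanes (roughly to the robot's left), -y roughly away from the robot. Slab: x -240 to 200 mm, y -140 to 140. Empty lane: centre line y = -55, 98 mm wide; the lane at y = +55 holds a box. Bare end: x below -20. End stop: wooden batten 35 mm high across both lanes, face at x = 180.
- rail_far: aluminium rail on the far side of the empty lane, 200 x 12 x 20 mm high, fixed to the board's top (board x -20 to 180 mm, centre line y = -110), origin at the middle of its underside
- rail_mid: aluminium rail between the two lanes, 200 x 12 x 20 mm high, fixed to the board's top (board x -20 to 180 mm, centre line y = 0; a third rail at y = +110 bounds the other lane), origin at the middle of its underside
- lane_mouth (a point): point on the board's top at the middle of the open mouth of the empty lane
- lane_stop (a point): point on the board's top where the centre line of the empty lane meets the face of the end stop, 200 mm from the mouth
- dried: a second box of the same make and size, loose, standing at the end stop of the other lane (nearer the robot), origin at the centre of its underside; leave it alone
- tape_roll: roll of cream masking tape lying flat on the bare end of the board, 80 mm across, 24 mm high, origin at the centre of its underside; leave it alone
- stone: flat brown stone weight, 150 x 90 x 35 mm, on the table to the left of the board, origin at the centre of its underside; leave it alone
- glue_gun: grey glue gun with an orange trigger, lying on its side on the table to the left, about 260 x 170 mm, 36 mm high, origin under the middle of its barrel; leave it alone
Not all that is in view belongs to the job. What is shaped like the box but orange or red is not meant.

How it is judged:
At the end, for the whole second after the job is handed in: The box stands at rest flat on the board in the empty lane, its leading end within 4 mm of the end stop and square to it within 0.06 rad, its centre within 12 mm of the lane's centre line (x of box in the frame of board between 0.116 and 0.123 m and y of box in the frame of board between -0.067 and -0.043 m and z of box in the frame of board below 0.021 m and angle between the x axis of box and the x axis of board, either way round below 0.06 rad and linear speed of box below 0.01 m/s); the robot touches nothing.
It fails at once if a rail of the empty lane is touched (over 0.3 N) (contact force between any of rail_far, rail_mid and anything else above 0.3 N).
It fails at once if a wet moulding is touched (over 0.3 N) (contact force between any of box_trim_left, box_trim_right and anything else above 0.3 N).
It fails at once if the box is lifted (over 5 mm), tipped (over 0.1 rad) or taken between the fingers (z of box in the frame of board above 0.023 m or angle between box's own z axis and vertical above 0.1 rad or (x of the grasp point in the frame of box between -0.06 and 0.06 m and y of the grasp point in the frame of box between -0.035 and 0.035 m and z of the grasp point in the frame of box below 0.06 m)).
It fails at once if the box is shoved (faster than 0.35 m/s) (linear speed of box above 0.35 m/s).
It fails at once if the other box (over 5 mm), the tape roll, the stone or the glue gun (over 10 mm) is moved (distance of dried from where it was at the start of the episode above 0.005 m or distance of any of tape_roll, stone, glue_gun from where it was at the start of the episode above 0.01 m).
It also fails if it takes over 67 s, if anything falls off the work surface, if the arm or the gripper's body presses on something with over 40 N, if the wrist force passes 120 N, or if a joint passes its speed limit or range.

## Robot

A 7-joint arm with a two-finger parallel gripper is mounted at the origin on the work surface. World frame = base frame: x ahead of the robot, y to its left, z up, the work surface at z = 0. Lengths are in m, angles in rad, forces in N, time in s.
With the tool pointing down it reaches from about 0.35 to 0.775 m from the base axis. Payload 3.1 kg.
Tool frame: the origin (TCP) lies midway between the tips of the shut fingers; the grasp point (between the pads) lies 19 mm behind it; z points along the fingers, y is the line along which they close (so a half turn about z gives the same grasp; the last joint's range is limited). The gripper opens to 85 mm and grips with 20 to 120 N. Pads are 22 mm wide; open, the fingers measure 114 mm over their backs; the gripper's body (76 mm by 85 mm) begins 54 mm behind the grasp point. The pads swing forward as they close: fully open they stand 13 mm farther back than shut.
Start: joints at [-1.158, 0.311, 0.014, 1.512, -0.004, 1.319, -0.027], TCP at [0.242, 0.494, 0.231] pointing down, gripper open.
Joint ranges: [-2.7, 2.7], [-0.3, 1.91], [-1.27, 1.3], [0.12, 2.57], [-1.44, 4.58], [0.2, 2.03], [-3.05, 3.05]. Speed limits (rad/s): [2.79, 2.79, 3.14, 3.14, 3.14, 3.14, 3.14].

## Interface

Orientations are given as a unit quaternion [x, y, z, w].
In Python, from station import env gives the robot as it stands.
- The arm moves only by the tool send_rows, never from a script. Its argument "increments" is a list that holds one entry, the list of rows, each a list of 7 numbers: the shift along the tool's x, y, z in mm, then the turn, a rotation vector about the tool's x, y, z in degrees, then the opening in per cent of the stroke, from 0 (shut) to 100 (fully open). In form: [[[x, y, z, ax, ay, az, jaw], ...]]. A call has exactly 5 rows; each row is the pose to reach, as a shift and turn from the pose commanded when the call began, along the tool's axes at that moment; what a row does not reach only later rows make up. A row lasts 1/8 s, in which the tool goes at most 62.5 mm and 10.7 degrees, less where a joint would pass 70% of its speed; a pose out of reach is approached as far as the arm can. A call with a gripper value outside its range is refused whole. The fingers move at their own pace and stop on an object; "grip_force" is the grip in N (left out, the last holds). Time passes only in rows, so rows that repeat a pose let the fingers close, or fill a call up. It gives the time, the measured TCP pose, the force, the opening and the grip force at its end, in the units of the state.
- env.get_state(): the state, without advancing time (a new reading comes with each control period).
- env.grab_frame(name): name is "side" or "top" or "wrist"; returns (picture, depth): 400x640x3 uint8, red, green, blue; 400x640 float32, m along the optical axis (not along the pixel's ray), 0 where there is no reading.
- env.calibration(name): a dict with "fx", "fy", "cx", "cy" (pixels), "k1" (the pictures are not rectified: a ray, as slopes to the right and down, at radius r is drawn at 1 + k1 r^2 times it, then the intrinsics apply), "R" (3x3) and "t" (3): a world point X has camera coordinates R X + t. Camera axes: x right, y down, z forward; pixel columns grow to the right and rows downward; lengths in m; the calibration is good to about 2 mm. A picture is of the moment at which its call begins: read the wrist's pose just before it. calibration takes no time and is no camera call; for the wrist camera it gives the pose at the moment of the call.
- env.close_job(): hands the job in; it is judged then, once.
The state is a dict: "clock": time; "qpos": joint angles; "qvel": joint speeds; "joint_torque": joint torques, N m; "ee_pos": TCP position; "tcp_rot": TCP orientation; "contact_force": force on the tool from outside, world axes, zero at the start; "wrist_torque": the same for the moment, N m; "opening": opening from 0.0 (shut) to 1.0 (fully open); "gripper_force": force on a finger pad.
Only numpy, scipy, OpenCV 4.12 (cv2) and the standard library are available. Lean on these libraries where they do the work, as an engineer would, in place of code of your own. Each camera call takes 0.05 s, during which the arm holds its last target. There are 200 camera calls.

## Working session

There is one attempt and no reset: what is moved stays moved. The work goes in short steps, Python scripts to look and compute and a tool call to move; the robot and the scene stay as the last step left them, time stands still between calls to the robot, and variables do not carry over. Pictures are saved under pics/ and viewed, at most 10 in all, crops included, and the job is handed in when it is done.

Besides the shell and the picture viewer there is one more tool, called in YAML: its name, and indented under it one key for each argument. send_rows: Moves the arm, as the interface text tells. Its arguments: {"type":"object","properties":{"increments":{"type":"array","items":{"type":"array","items":{"type":"array","items":{"type":"number"}}}},"grip_force":{"type":"number"}},"required":["increments"]}

```bash
ls; mkdir -p pics
cat > h.py <<'E'
import numpy as np, cv2
from station import env
def K(c): return np.array([[c['fx'],0,c['cx']],[0,c['fy'],c['cy']],[0,0,1.]])
def rays(c,px):
    px=np.atleast_2d(px).astype(float).reshape(-1,1,2)
    n=cv2.undistortPoints(px,K(c),np.array([c['k1'],0,0,0.])).reshape(-1,2)
    return np.c_[n,np.ones(len(n))]
def onplane(c,px,z):
    R=np.array(c['R']);t=np.array(c['t']);o=-R.T@t
    d=rays(c,px)@R
    return o+d*((z-o[2])/d[:,2])[:,None]
def cloud(c,depth):
    v,u=np.nonzero(depth>0)
    r=rays(c,np.c_[u,v])*depth[v,u][:,None]
    P=np.zeros(depth.shape+(3,));P[v,u]=(r-np.array(c['t']))@np.array(c['R'])
    return P
def project(c,X):
    R=np.array(c['R']);p,_=cv2.projectPoints(np.atleast_2d(X).astype(float),cv2.Rodrigues(R)[0],np.array(c['t'],float),K(c),np.array([c['k1'],0,0,0.]))
    return p.reshape(-1,2)
E
python3 - <<'E'
from h import *
for n in("top","side"):
    p,d=env.grab_frame(n);c=env.calibration(n)
    np.savez(n+'.npz',p=p,d=d);cv2.imwrite(f'pics/{n}0.png',p[...,::-1])
    print(n,{k:np.round(v,3).tolist() for k,v in c.items()})
s=env.get_state();print(s)
E
```

```text
pics
top {'fx': 399.137, 'fy': 399.137, 'cx': 319.773, 'cy': 198.189, 'k1': -0.026, 'R': [[0.016, -1.0, 0.004], [-0.981, -0.017, -0.195], [0.195, -0.001, -0.981]], 't': [0.006, 0.604, 1.107]}
side {'fx': 489.183, 'fy': 489.183, 'cx': 318.588, 'cy': 199.017, 'k1': -0.01, 'R': [[0.768, -0.641, -0.015], [-0.441, -0.511, -0.737], [0.465, 0.573, -0.675]], 't': [-0.464, 0.306, 0.999]}
{'clock': 0.1, 'qpos': array([-1.1577144 ,  0.31164501,  0.01398366,  1.51285881, -0.0044014 ,
        1.31920332, -0.02718016]), 'qvel': array([ 0.00065977, -0.00176272,  0.00065134, -0.00294021,  0.0009422 ,
        0.00097117,  0.0008897 ]), 'joint_torque': array([ 3.93635210e-04, -3.80852222e+01,  1.46316024e-01, -2.31241643e+01,
        1.22200133e-02,  8.14305211e-03, -2.64694660e-05]), 'ee_pos': array([0.24129912, 0.4935328 , 0.23034535]), 'tcp_rot': array([ 2.25385118e-01,  9.74269194e-01, -1.02367585e-03, -1.93866865e-04]), 'contact_force': array([0.47779613, 0.43599474, 0.05210166]), 'wrist_torque': array([ 0.04371464,  0.01814922, -0.01251757]), 'gripper_force': 0.0, 'opening': 1.0002388447644142}
```

View pics/top0.png

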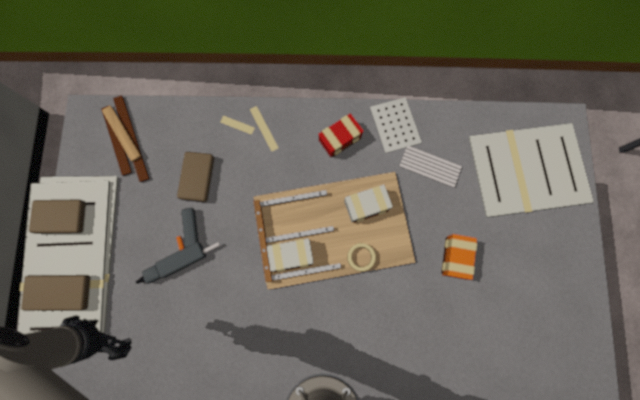

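View pics/side0.png

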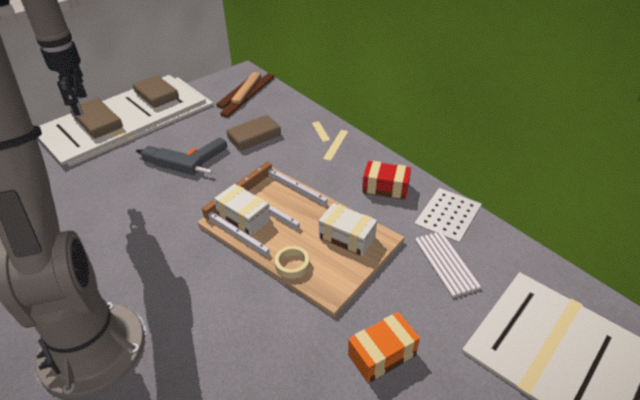

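The top view shows these box-shaped candidates: a white box at (368,203) on the bare end, a white box at (290,255) in the near lane (dried), orange at (460,257) and red at (340,135). The description picks (368,203). The empty lane lies between the rails at about y=200 and y=235. The side view agrees, with the box at (347,230).

Run:
```python
from h import *
for n in("top","side"):
    f=np.load(n+'.npz');p,d=f['p'],f['d'];c=env.calibration(n);P=cloud(c,d)
    hsv=cv2.cvtColor(p,cv2.COLOR_RGB2HSV)
    x,y,z=P[...,0],P[...,1],P[...,2]
    roi=(d>0)&(x>.3)&(x<.75)&(y>-.3)&(y<.25)
    print(n,'table z',np.median(z[roi&(z<.01)]),'board z',np.median(z[roi&(z>.012)&(z<.024)]))
    m=(roi&(z>.072)&(z<.085)).astype(np.uint8)
    k,l,st,ce=cv2.connectedComponentsWithStats(m)
    for i in range(1,k):
        if st[i,4]<100: continue
        q=P[l==i]; (cx,cy),(w,h),a=cv2.minAreaRect((q[:,:2]*1000).astype(np.float32))
        print('blob',ce[i].round(),st[i,4],'z',np.median(q[:,2]).round(4),'ctr',round(cx,1),round(cy,1),round(w,1),round(h,1),round(a,2), 'mean',q.mean(0).round(4), 'hsv',np.median(hsv[l==i],0))
    # board outline from colour
    m=(roi&(z>.010)&(z<.026)&(hsv[...,1]>50)).astype(np.uint8)
    k,l,st,ce=cv2.connectedComponentsWithStats(m);i=1+st[1:,4].argmax()
    q=P[l==i];print('board',cv2.boxPoints(cv2.minAreaRect((q[:,:2]*1000).astype(np.float32))).round(1).tolist(),cv2.minAreaRect((q[:,:2]*1000).astype(np.float32)))
    up=cv2.resize(p[150:310,230:430] if n=='top' else p[150:330,180:420],None,fx=3.3,fy=3.3,interpolation=cv2.INTER_CUBIC)
    cv2.imwrite(f'pics/{n}c.png',up[...,::-1])
```

```text
top table z 0.00027878003179773194 board z 0.01810078982897296
blob [368. 202.] 1016 z 0.0784 ctr 591.4 -122.3 71.3 120.2 19.36 mean [ 0.5906 -0.1219  0.0784] hsv [ 23.   25.5 181. ]
blob [289. 255.] 1085 z 0.0783 ctr 437.9 99.7 71.2 119.9 11.6 mean [0.4375 0.0998 0.0784] hsv [ 23.  25. 183.]
board [[339.20001220703125, 165.6999969482422], [424.5, -266.8999938964844], [700.0, -212.60000610351562], [614.7000122070312, 220.10000610351562]] ((519.6146240234375, -23.423492431640625), (280.8110046386719, 440.9681701660156), 11.15082836151123)
side table z 0.0020194134094376785 board z 0.019129283650203367
blob [241. 202.] 1035 z 0.0789 ctr 437.1 99.9 72.2 128.1 11.99 mean [0.436  0.095  0.0788] hsv [ 18.  22. 223.]
blob [348. 222.] 1180 z 0.0789 ctr 590.9 -122.6 75.6 122.0 19.67 mean [ 0.5891 -0.1257  0.0787] hsv [ 19.  22. 221.]
board [[337.8999938964844, 165.8000030517578], [423.6000061035156, -266.8999938964844], [704.0999755859375, -211.3000030517578], [618.4000244140625, 221.39999389648438]] ((521.0068969726562, -22.738601684570312), (285.9566345214844, 441.054443359375), 11.21079158782959)
```

View pics/topc.png

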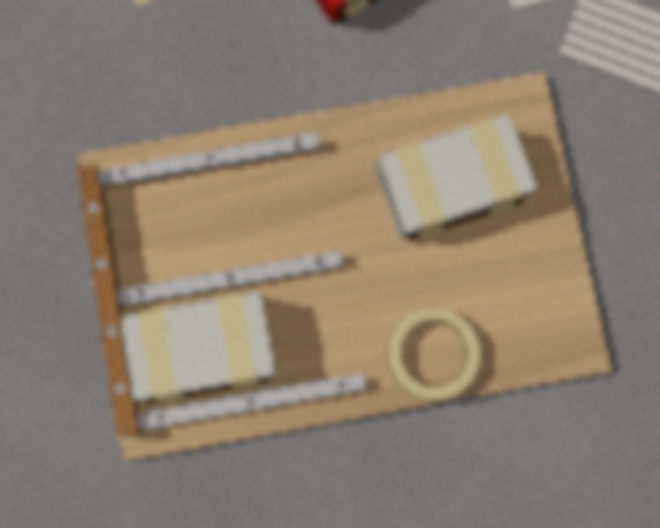

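The crop confirms the taped white box on the bare end, with its brown moulding visible at the foot. By depth its top is at 78 mm and it measures 71 x 120 mm, matching the description. In the board frame it is at about (-131,-51) mm, yawed +8°. I'll move above and behind its rear end, with the tool x axis down the lane.

send_rows:
  increments:
    - [[-40, -28, 0, 0, 0, 10.5, 35], [-80, -57, 0, 0, 0, 21, 35], [-120, -86, 0, 0, 0, 31.5, 35], [-165, -118, 0, 0, 0, 42, 35], [-210, -150, 0, 0, 0, 52.8, 35]]
  grip_force: 20

```text
clock: 0.72
ee_pos: [0.3647, 0.2653, 0.231]
tcp_rot: [0.637, 0.771, -0.0, -0.0]
contact_force: [1.8, 1.0, 0.6]
opening: 0.352
gripper_force: 0.0
```

```bash
cat >> h.py <<'E'
from scipy.spatial.transform import Rotation as Ro
BX=np.array([-.1934,.9811]);BY=np.array([-.9811,-.1934]);BO=np.array([515.7,-3.8])
def toboard(w): w=np.asarray(w)*1000; d=w[...,:2]-BO; return np.stack([d@BX,d@BY],-1)
def tool():
    s=env.get_state();R=Ro.from_quat(s['tcp_rot']).as_matrix();b=toboard(s['ee_pos'])
    yaw=np.degrees(np.arctan2(R[:2,0]@BY,R[:2,0]@BX))
    print('t',round(s['clock'],2),'board',b.round(1),'z',(s['ee_pos'][2]*1000).round(1),'yaw',yaw.round(2),'tilt',np.degrees(np.arccos(-R[2,2])).round(2),'F',s['contact_force'].round(2),'open',round(s['opening'],3))
    return s,R,b,yaw
def goto(bx,by,z,yaw):
    s,R,b,y=tool()
    w=BO+bx*BX+by*BY; d=np.r_[w,z]-s['ee_pos']*1000
    print('shift',(R.T@d).round(1),'turn z',-(yaw-y).round(2))
E
python3 -c "
from h import *
goto(-222,-57,200,0)"
```

```text
t 0.72 board [293.2  96.1] z 231.0 yaw -0.28 tilt 0.02 F [1.76 1.02 0.58] open 0.352
shift [-514.5  155.6   31. ] turn z -0.28
```

send_rows:
  increments:
    - [[-55, 17, 0, 0, 0, 0, 35], [-110, 34, 0, 0, 0, 0, 35], [-165, 51, 0, 0, 0, 0, 35], [-220, 68, 0, 0, 0, 0, 35], [-275, 83, 0, 0, 0, 0, 35]]

```text
clock: 1.35
ee_pos: [0.4996, 0.0121, 0.231]
tcp_rot: [0.634, 0.773, 0.0, -0.0]
contact_force: [0.7, 0.4, -0.0]
opening: 0.349
gripper_force: 0.0
```

send_rows:
  increments:
    - [[-55, 17, 5, 0, 0, 0, 35], [-110, 34, 10, 0, 0, 0, 35], [-165, 50, 15, 0, 0, 0, 35], [-210, 62, 20, 0, 0, 0, 35], [-235, 70, 30, 0, 0, 0, 35]]

```text
clock: 1.98
ee_pos: [0.6135, -0.207, 0.2005]
tcp_rot: [0.636, 0.772, -0.001, 0.0]
contact_force: [-0.6, 0.9, 1.4]
opening: 0.348
gripper_force: 0.0
```

Run:
```python
from h import *
goto(-222,-57,46,0)
c=env.calibration('wrist');p,d=env.grab_frame('wrist')
cv2.imwrite('pics/w1.png',p[...,::-1]);P=cloud(c,d);z=P[...,2]
b=toboard(P)
m=((d>0)&(z>.07)&(z<.085)&(b[...,0]<0)).astype(np.uint8)
k,l,st,ce=cv2.connectedComponentsWithStats(m);i=1+st[1:,4].argmax()
print(st[i],np.median(P[l==i][:,2]),cv2.minAreaRect(b[l==i].astype(np.float32)))
```

```text
t 1.98 board [-218.3  -56.6] z 200.5 yaw -0.15 tilt 0.12 F [-0.59  0.88  1.4 ] open 0.348
shift [ -3.4   0.6 154.5] turn z -0.15
[  256     0   114   163 14809] 0.07901605722354355 ((-133.73538208007812, -51.24813461303711), (116.7069320678711, 71.18868255615234), 7.910542964935303)
```

View pics/w1.png

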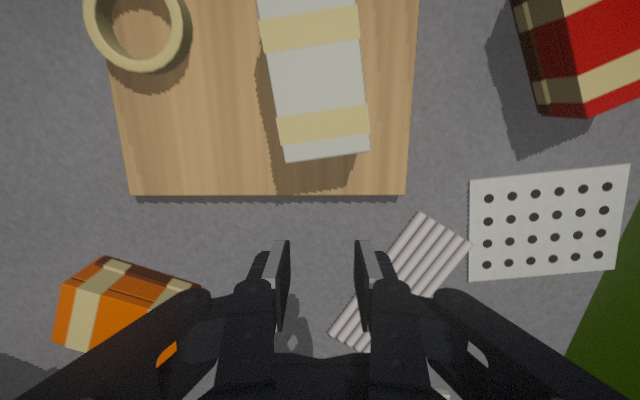

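The wrist view shows the box's rear end at about (328,155), ahead of the two fingertips at (285,270) and (360,270). The way down is clear, and the tape roll at (135,25) is well off to the side. Descending behind the box.

send_rows:
  increments:
    - [[-4, -3, 35, 0, 0, 0, 35], [-4, -3, 75, 0, 0, 0, 35], [-4, -3, 115, 0, 0, 0, 35], [-4, -3, 145, 0, 0, 0, 35], [-4, -3, 155, 0, 0, 0, 35]]

```text
clock: 2.65
ee_pos: [0.6095, -0.2061, 0.0436]
tcp_rot: [0.634, 0.773, -0.001, -0.003]
contact_force: [0.1, -0.9, 0.4]
opening: 0.353
gripper_force: 0.0
```

send_rows:
  increments:
    - [[3, 0, 0, 0, 0, 0, 35], [6, 0, 0, 0, 0, 0, 35], [9, 0, 0, 0, 0, 0, 35], [12, 0, 0, 0, 0, 0, 35], [15, 0, 0, 0, 0, 0, 35]]

```text
clock: 3.28
ee_pos: [0.6088, -0.1942, 0.0471]
tcp_rot: [0.635, 0.773, -0.0, 0.001]
contact_force: [1.4, -2.0, 1.1]
opening: 0.345
gripper_force: 1.0
```

```bash
cat >> h.py <<'E'
def box(lo=-260,hi=180):
    for n in('top','side'):
        c=env.calibration(n);p,d=env.grab_frame(n);P=cloud(c,d);z=P[...,2];b=toboard(P)
        hsv=cv2.cvtColor(p,cv2.COLOR_RGB2HSV)
        m=((d>0)&(z>.072)&(z<.085)&(b[...,0]>lo)&(b[...,0]<hi)&(b[...,1]<-5)&(b[...,1]>-115)&(hsv[...,2]>110)).astype(np.uint8)
        k,l,st,ce=cv2.connectedComponentsWithStats(m);i=1+st[1:,4].argmax()
        (x,y),(w,h),a=cv2.minAreaRect(b[l==i].astype(np.float32))
        if w<h: w,h,a=h,w,a-90
        print(n,'box',round(x,1),round(y,1),'size',round(w,1),round(h,1),'yaw',round((a+45)%90-45,2),'n',st[i,4])
E
python3 -c "
from h import *
tool();box()"
```

```text
t 3.27 board [-204.9  -54.6] z 47.1 yaw 0.05 tilt 0.15 F [ 1.38 -2.04  1.13] open 0.345
top box -129.7 -51.1 size 120.3 71.1 yaw 7.72 n 756
side box -129.2 -50.3 size 118.9 73.3 yaw 7.87 n 861
```

send_rows:
  increments:
    - [[4, 0, 0, 0, 0, 0, 35], [8, 0, 0, 0, 0, 0, 35], [12, 0, 0, 0, 0, 0, 35], [16, 0, 0, 0, 0, 0, 35], [20, 0, 0, 0, 0, 0, 35]]

```text
clock: 4.0
ee_pos: [0.6045, -0.1733, 0.0463]
tcp_rot: [0.635, 0.773, -0.0, 0.0]
contact_force: [-0.0, -3.3, 2.2]
opening: 0.353
gripper_force: 1.2
```

```bash
python3 -c "
from h import *
tool();box()"
```

```text
t 4.0 board [-183.5  -54.3] z 46.3 yaw 0.06 tilt 0.0 F [-0.01 -3.3   2.21] open 0.353
top box -109.0 -55.9 size 117.1 71.3 yaw 2.82 n 727
side box -104.1 -55.7 size 108.3 74.0 yaw 2.64 n 796
```

send_rows:
  increments:
    - [[4, 0, 0, 0, 0, 0, 35], [8, 0, 0, 0, 0, 0, 35], [12, 0, 0, 0, 0, 0, 35], [16, 0, 0, 0, 0, 0, 35], [18, 0, 0, 0, 0, 0, 35]]

```text
clock: 4.72
ee_pos: [0.6011, -0.1551, 0.0461]
tcp_rot: [0.634, 0.773, 0.0, -0.0]
contact_force: [0.4, -0.6, -0.8]
opening: 0.345
gripper_force: 0.8
```

```bash
python3 -c "
from h import *
tool();box()"
```

```text
t 4.72 board [-164.9  -54.5] z 46.1 yaw 0.09 tilt 0.04 F [ 0.45 -0.62 -0.78] open 0.345
top box -89.1 -58.9 size 111.9 70.9 yaw 0.43 n 700
side box -86.1 -58.3 size 107.1 74.5 yaw 0.08 n 736
```

send_rows:
  increments:
    - [[4, -0.8, 0, 0, 0, 0, 35], [8, -1.6, 0, 0, 0, 0, 35], [12, -2.4, 0, 0, 0, 0, 35], [16, -3.2, 0, 0, 0, 0, 35], [20, -4, 0, 0, 0, 0, 35]]

```text
clock: 5.45
ee_pos: [0.5931, -0.1368, 0.0463]
tcp_rot: [0.635, 0.773, 0.0, -0.0]
contact_force: [0.9, -1.3, -0.0]
opening: 0.35
gripper_force: 0.7
```

```bash
python3 -c "
from h import *
tool();box()
for n in('top','side'):
    f=np.load(n+'.npz');P=cloud(env.calibration(n),f['d']);b=toboard(P);z=P[...,2]
    for y0 in(-110,0):
        m=(abs(b[...,1]-y0)<14)&(abs(z-.038)<.004)&(b[...,0]>0)&(b[...,0]<165);q=b[m];print(n,y0,m.sum(),np.polyfit(q[:,0]-80,q[:,1],1).round(3),np.percentile(q[:,1],[5,95]).round(1))
    m=(abs(z-.053)<.004)&(b[...,0]>150)&(abs(b[...,0])<220)&(abs(b[...,1])<130);q=b[m];print('stop',m.sum(),np.percentile(q[:,0],[3,50,97]).round(1))
"
```

```text
t 5.45 board [-145.4  -50.3] z 46.3 yaw 0.06 tilt 0.0 F [ 0.9  -1.28 -0.04] open 0.35
top box -67.5 -55.0 size 107.2 70.8 yaw 0.4 n 673
side box -64.6 -54.3 size 104.8 74.6 yaw 1.31 n 716
top -110 210 [ 1.00000e-03 -1.09634e+02] [-115.3 -104.1]
top 0 222 [-0.002  0.364] [-5.2  5.8]
stop 485 [180.8 189.2 198.1]
side -110 232 [-3.0000e-03 -1.0833e+02] [-115.4 -102.5]
side 0 131 [-0.003  1.47 ] [-5.2  7.3]
stop 322 [172.9 187.  198.3]
```

Box square and centred on the lane, with rails measured at y = -110 and 0. Pushing straight.

send_rows:
  increments:
    - [[6, 0, 0, 0, 0, 0, 35], [15, 0, 0, 0, 0, 0, 35], [24, 0, 0, 0, 0, 0, 35], [33, 0, 0, 0, 0, 0, 35], [40, 0, 0, 0, 0, 0, 35]]

```text
clock: 6.18
ee_pos: [0.5855, -0.097, 0.0464]
tcp_rot: [0.634, 0.773, 0.0, 0.0]
contact_force: [0.7, -1.5, 0.5]
opening: 0.347
gripper_force: 1.0
```

```bash
python3 -c "
from h import *
tool();box()"
```

```text
t 6.17 board [-104.9  -50.5] z 46.4 yaw 0.09 tilt 0.02 F [ 0.66 -1.48  0.47] open 0.347
top box -20.7 -55.1 size 94.7 70.4 yaw 0.44 n 589
side box -31.6 -54.7 size 122.4 72.7 yaw 0.1 n 647
```

send_rows:
  increments:
    - [[7, 0, 0, 0, 0, 0, 35], [17, 0, 0, 0, 0, 0, 35], [27, 0, 0, 0, 0, 0, 35], [37, 0, 0, 0, 0, 0, 35], [45, 0, 0, 0, 0, 0, 35]]

```text
clock: 6.9
ee_pos: [0.5766, -0.0527, 0.0463]
tcp_rot: [0.634, 0.773, 0.0, -0.0]
contact_force: [-0.3, -1.6, -0.2]
opening: 0.351
gripper_force: 0.9
```

```bash
python3 -c "
from h import *
tool();box()"
```

```text
t 6.9 board [-59.7 -50.3] z 46.3 yaw 0.09 tilt 0.02 F [-0.25 -1.62 -0.23] open 0.351
top box 31.4 -54.7 size 80.5 71.5 yaw -0.26 n 503
side box 19.3 -54.7 size 110.1 74.6 yaw 1.38 n 584
```

send_rows:
  increments:
    - [[7, 0, 0, 0, 0, 0, 35], [17, 0, 0, 0, 0, 0, 35], [27, 0, 0, 0, 0, 0, 35], [37, 0, 0, 0, 0, 0, 35], [45, 0, 0, 0, 0, 0, 35]]

```text
clock: 7.62
ee_pos: [0.5679, -0.0086, 0.0463]
tcp_rot: [0.634, 0.773, 0.0, -0.0]
contact_force: [0.3, -1.0, -1.2]
opening: 0.349
gripper_force: 0.9
```

```bash
python3 -c "
from h import *
tool();box()"
```

```text
t 7.62 board [-14.8 -50.2] z 46.3 yaw 0.09 tilt 0.01 F [ 0.27 -0.99 -1.24] open 0.349
top box 85.1 -55.1 size 70.7 64.6 yaw -1.29 n 407
side box 68.1 -56.2 size 104.9 77.9 yaw -0.06 n 525
```

send_rows:
  increments:
    - [[8, 0, 0, 0, 0, 0, 35], [18, 0, 0, 0, 0, 0, 35], [28, 0, 0, 0, 0, 0, 35], [38, 0, 0, 0, 0, 0, 35], [48, 0, 0, 0, 0, 0, 35]]

```text
clock: 8.35
ee_pos: [0.5585, 0.0383, 0.0463]
tcp_rot: [0.635, 0.773, 0.0, 0.0]
contact_force: [0.5, -2.0, 0.9]
opening: 0.354
gripper_force: 1.0
```

send_rows:
  increments:
    - [[2, 0, 0, 0, 0, 0, 35], [4, 0, 0, 0, 0, 0, 35], [6, 0, 0, 0, 0, 0, 35], [8, 0, 0, 0, 0, 0, 35], [10, 0, 0, 0, 0, 0, 35]]

```text
clock: 8.98
ee_pos: [0.5567, 0.0472, 0.0463]
tcp_rot: [0.635, 0.773, -0.0, 0.0]
contact_force: [0.7, -2.6, -0.6]
opening: 0.351
gripper_force: 0.9
```

```bash
python3 -c "
from h import *
tool();box()"
```

```text
t 8.97 board [ 42.1 -50.1] z 46.3 yaw 0.03 tilt 0.01 F [ 0.67 -2.61 -0.58] open 0.351
top box 153.5 -55.4 size 73.4 43.7 yaw -6.36 n 273
side box 127.6 -55.0 size 95.4 75.8 yaw 2.11 n 450
```

Creeping on until the force rises.

send_rows:
  increments:
    - [[1, 0, 0, 0, 0, 0, 35], [2, 0, 0, 0, 0, 0, 35], [3, 0, 0, 0, 0, 0, 35], [4, 0, 0, 0, 0, 0, 35], [5, 0, 0, 0, 0, 0, 35]]

```text
clock: 9.7
ee_pos: [0.5557, 0.0523, 0.0463]
tcp_rot: [0.635, 0.773, -0.0, -0.0]
contact_force: [0.7, -1.7, 0.4]
opening: 0.347
gripper_force: 0.9
```

send_rows:
  increments:
    - [[0.4, 0, 0, 0, 0, 0, 35], [0.8, 0, 0, 0, 0, 0, 35], [1.2, 0, 0, 0, 0, 0, 35], [1.6, 0, 0, 0, 0, 0, 35], [2, 0, 0, 0, 0, 0, 35]]

```text
clock: 10.32
ee_pos: [0.5554, 0.0541, 0.0463]
tcp_rot: [0.635, 0.773, -0.0, 0.0]
contact_force: [0.7, -1.1, -1.2]
opening: 0.35
gripper_force: 1.1
```

send_rows:
  increments:
    - [[0.4, 0, 0, 0, 0, 0, 35], [0.8, 0, 0, 0, 0, 0, 35], [1.2, 0, 0, 0, 0, 0, 35], [1.6, 0, 0, 0, 0, 0, 35], [2, 0, 0, 0, 0, 0, 35]]

```text
clock: 10.95
ee_pos: [0.5552, 0.054, 0.0464]
tcp_rot: [0.635, 0.772, -0.001, 0.001]
contact_force: [0.1, -6.5, -1.0]
opening: 0.351
gripper_force: 3.1
```

```bash
python3 -c "
from h import *
tool();box()
p,d=env.grab_frame('side');cv2.imwrite('pics/s2.png',cv2.resize(p[140:300,170:350],None,fx=3.5,fy=3.5,interpolation=2)[...,::-1])"
```

```text
t 10.95 board [ 49.1 -50. ] z 46.4 yaw -0.02 tilt 0.15 F [ 0.14 -6.47 -0.97] open 0.351
top box 163.3 -55.5 size 72.4 37.8 yaw -8.67 n 239
side box 130.0 -54.4 size 99.8 73.7 yaw -1.63 n 436
```

View pics/s2.png

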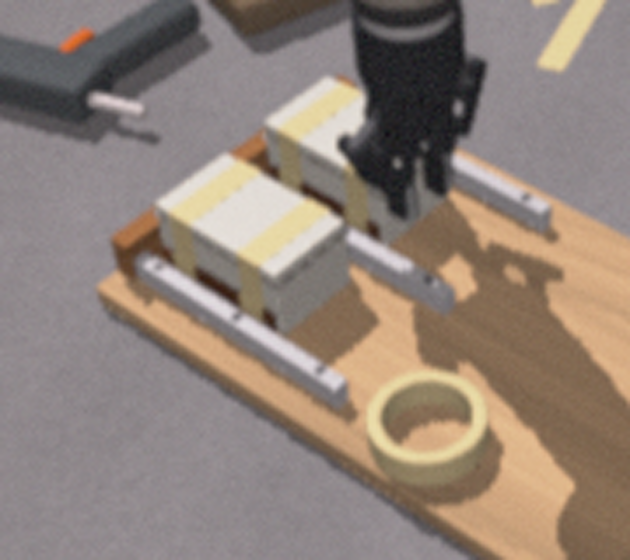

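The picture shows the box in the far lane beside the dried box, its front at the batten (270,150) and the fingers at its rear end. The tool stopped at 49.1 mm, as expected, and the force jumped to 6.5 N, so the box is seated. Backing off and rising.

send_rows:
  increments:
    - [[-3, 0, 0, 0, 0, 0, 35], [-8, 0, 0, 0, 0, 0, 35], [-18, 0, 0, 0, 0, 0, 35], [-32, 0, 0, 0, 0, 0, 35], [-45, 0, 0, 0, 0, 0, 35]]

```text
clock: 11.72
ee_pos: [0.564, 0.0106, 0.0464]
tcp_rot: [0.635, 0.772, -0.0, 0.0]
contact_force: [-0.4, 0.7, 0.2]
opening: 0.35
gripper_force: 0.0
```

send_rows:
  increments:
    - [[-10, 0, -20, 0, 0, 0, 35], [-35, 0, -60, 0, 0, 0, 35], [-70, 0, -110, 0, 0, 0, 35], [-110, 0, -150, 0, 0, 0, 35], [-150, 0, -170, 0, 0, 0, 35]]

```text
clock: 12.35
ee_pos: [0.594, -0.1378, 0.2195]
tcp_rot: [0.635, 0.773, 0.001, 0.002]
contact_force: [0.5, -1.2, -0.3]
opening: 0.347
gripper_force: 0.0
```

```bash
python3 -c "
from h import *
tool();box()
c=env.calibration('wrist');p,d=env.grab_frame('wrist')
cv2.imwrite('pics/w3.png',p[...,::-1])"
```

```text
t 12.35 board [-146.7  -50.9] z 219.5 yaw 0.02 tilt 0.28 F [ 0.49 -1.2  -0.33] open 0.347
top box 120.3 -55.4 size 119.4 71.4 yaw 0.19 n 1026
side box 118.6 -54.8 size 122.1 73.5 yaw -0.01 n 886
```

View pics/w3.png

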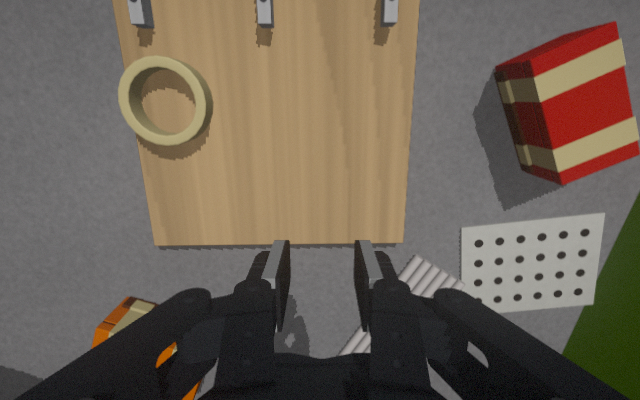

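The wrist view shows the bare end empty and the tape roll (165,100) untouched, with the fingers clear of everything. The box measures (120.3,-55.4) mm, yaw 0.2°, which is within tolerance, so I'm handing in.

```bash
python3 -c "
from h import *
print(env.close_job())"
```

```text
the job is handed in; nothing more can be done
None
```

I pushed the box down the empty lane until it stopped against the end stop and handed the job in; the hand-in returned no verdict. The last camera check put it at x 120 mm, y -55 mm, 0.2° off square, with the arm clear.

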